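Raise the counterweighted test hood and start the antenna log

ROBOT

A 6-joint arm with a two-finger parallel gripper is mounted at the origin on the work surface. World frame = base frame: x ahead of the robot, y to its left, z up, the work surface at z = 0. Lengths are in mm, angles in degrees, forces in N, time in s.
With the tool pointing down it reaches from about 300 to 850 mm from the base axis. Payload 4.2 kg.
Tool frame: the origin (TCP) lies at the very end of the fingers, on their centre line; the grasp point (between the pads) lies 19 mm behind it (hold_point_z is the z of the grasp point in the tool frame, in mm); z points along the fingers, y is the direction in which the jaws open and shut (so a half turn about z gives the same grasp; the last joint's range is limited). The gripper opens to 91 mm and grips with 3 to 60 N. Pads are 32 mm wide; open, the fingers measure 118 mm over their backs; the gripper's body (76 mm by 178 mm) begins 60 mm behind the grasp point.
Start: joints at [-75.802, 18.312, 89.639, -0, 72.044, -1.146], TCP at [152.154, -554.52, 213.976] pointing down, gripper open.
Joint ranges: [-177.97, 177.97], [-48.28, 115.42], [12.27, 149.76], [-77.06, 257.06], [2.81, 150.46], [-146.56, 146.56]. Speed limits (degrees/s): [147.25, 147.25, 180, 180, 180, 180].

INTERFACE

Orientations are given as [roll, pitch, yaw] about the fixed x, y, z axes, in that order (R = Rz(yaw) Ry(pitch) Rx(roll)).
In Python, from workcell import state, grab_frame, job_done, hold_point_z gives the robot as it stands. The module is installed in compiled form; this text tells all that it offers.
- The arm moves only by the shell command python3 -m creep 'ROWS' [FORCE]. ROWS is JSON, a list of rows, each a list of 7 numbers: the closure, from 0 (fully open) to 1 (shut), then the shift along the tool's x, y, z in mm, then the turn, a rotation vector about the tool's x, y, z in degrees. A call has 1 to 5 rows; each row shifts and turns the commanded pose from where the row before left it, along the tool's axes as they then stand; what a row does not reach is not made up. A row lasts 1/8 s, in which the tool goes at most 62.5 mm and 10.7 degrees, less where a joint would pass 70% of its speed; a pose out of reach is approached as far as the arm can. A call is refused whole if a number of a shift passes 62.5 or a number of a turn 10.7, either way. A call with a gripper value outside its range is refused whole. The fingers move at their own pace and stop on an object; FORCE is the grip in N (left out, the last holds). Time passes only in rows, so rows that do not move let the fingers close. It gives the time, the measured TCP pose, the force and the opening at its end, in the units of the state.
- state(): the state, without advancing time (a new reading comes with each control period).
- grab_frame(name): name is "scene" or "top"; returns a dict with "frame" (400x640x3 uint8, red, green, blue), "fx", "fy", "cx", "cy" (pixels), "k1" (the pictures are not rectified: a ray, as slopes to the right and down, at radius r is drawn at 1 + k1 r^2 times it, then the intrinsics apply), "view" (4x4, takes a point from world to camera coordinates). Camera axes: x right, y down, z forward; pixel columns grow to the right and rows downward; lengths in mm; the calibration is good to about 2 mm. A picture is of the moment at which its call begins. There is no depth.
- job_done(): hands the job in, once; it reports no verdict.
The state is a dict: "time_s": time; "qpos": joint angles; "qvel": joint speeds; "effort": joint torques, N m; "ee_pos": TCP position; "ee_rot": TCP orientation; "force": force on the tool from outside, world axes, zero at the start; "torque": the same for the moment, N m; "gripper_width": finger opening in mm.
Only numpy, scipy, OpenCV 4.12 (cv2) and the standard library are available. Lean on these libraries where they do the work, as an engineer would, in place of code of your own. Each camera call takes 0.05 s, during which the arm holds its last target.

TASK

Push the yellow hood of the antenna test stand up, smoothly and without flinging it, past its balance point so that it stays raised by its own counterweight. Then press the green start button on the blue logger right down and let it go. Leave the white antenna and all the other things on the bench where they are.

Things in the scene. Friction and masses are not known exactly. Their poses are not given: they have to be found in the camera images.
- stand: Fixed antenna test stand. Origin on the table under the middle of the lowered hood; x axis points from the hood's front (robot side) to its hinge, z up. Grey base plate 280 x 130 x 12 mm, from x = -90 to 190 mm; the black rubber disc on it, top at z = 20 mm, carries the antenna. Two aluminium cheeks at x = 120 to 160 mm, up to z = 170 mm, bear the hinge: its axis runs along y at x = 140, z = 150 mm.
- hood_mid (a point): Middle of the yellow hood with a thin dark band: a solid block 160 mm long (stand x), 160 mm wide (y), 90 mm high on the end of the hinged arm. Lowered, this point is right above the stand's origin and the underside is 105 mm above the table, with only the antenna (top at 63 mm) below it. The arm's steel counterweight roller (56 mm diameter, 70 mm wide) stands above the hinge and swings back as the hood rises.
- hood_edge (a point): Middle of the hood's lower front edge (edge rounded 6 mm). Turns with the hood: 80 mm in front of and 45 mm below its middle, 220 mm in front of and 45 mm below the hinge axis when lowered, so 105 mm above the table. Pushing here starts to raise the hood with about 2 to 5 N from below. It moves on a circle of 225 mm radius about the hinge.
- hood (a joint): Hinge of the hood arm, rad. 0 = lowered on its front stop, growing as the front edge rises; 1.3 = raised on its rear stop. The weight balances at about 0.7: below that the hood falls back to 0, above it swings on by itself to 1.3 within about two seconds (damped) and stays.
- logger: Fixed blue data logger box, 130 x 110 x 50 mm, with a dark display on top; origin centre of its underside.
- start_top (a point): Middle of the top face of the logger's green round start button (30 mm diameter), which points up.
- start (a joint): Travel of the start button, m: 0 = out, 0.006 = fully down (about 5 N); a spring returns it. It counts as pressed beyond 0.0045 for a fifth of a second.
- antenna: Loose white antenna dome, 128 mm diameter, 43 mm high, on the stand's rubber disc; origin centre of its underside. Leave it.
- carton: Loose red carton 130 x 90 x 60 mm; origin centre of its underside. Leave it.
- controller: Loose black handheld controller with yellow keys lying on the table, 170 x 75 x 27 mm; origin centre of its underside. Leave it.
- bottle: Loose green bottle, 64 mm diameter, 200 mm high; origin centre of its underside. Leave it.
- mug: Loose white mug, 80 mm diameter, 90 mm high; origin centre of its underside. Leave it.
- driver: Loose screwdriver with orange handle lying on the table, about 200 mm long. Leave it.
- battery: Loose grey round battery, 60 mm diameter, 50 mm high; origin centre of its underside. Leave it.
Things that resemble listed ones, but are neither listed nor needed, are in the scene too. Of the things shaped like the logger, the blue one is meant.

How it is judged (in metres and radians):
On the way, in this order (a step that is already met when the one before it is completed fails the run):
1. the hood stands raised by itself, on or near its rear stop, with no finger on it (value of joint hood above 1.2 rad and contact force between the fingers and hood below 0.2 N), for 0.2 s.
2. the start button is pressed right down (value of joint start above 0.0045 m), for 0.2 s.
At the end, for the whole second after the job is handed in: The hood stays raised by itself (joint above 1.2 of 1.3 rad, at rest), the start button has been pressed down after that and is out again (under 1.5 mm), the antenna is within 12 mm and every other loose thing within 20 mm of where it stood (value of joint hood above 1.2 rad and velocity of joint hood between -0.1 and 0.1 rad/s and value of joint start below 0.0015 m and distance of antenna from where it was at the start of the episode below 0.012 m and distance of each of carton, controller, bottle, mug, driver, battery from where it was at the start of the episode below 0.02 m); the robot touches nothing.
It fails at once if the antenna is shifted or lifted (more than 12 mm) (distance of antenna from where it was at the start of the episode above 0.012 m).
It fails at once if another loose thing is shifted, lifted or knocked over (more than 20 mm) (distance of any of carton, controller, bottle, mug, driver, battery from where it was at the start of the episode above 0.02 m).
It fails at once if the hood is flung: its arm turns faster than 2.5 rad/s (velocity of joint hood above 2.5 rad/s).
It fails at once if the start button is pressed before the hood stands raised (value of joint start above 0.003 m and value of joint hood below 1.1 rad).
It also fails if it takes over 53 s, if anything falls off the work surface, if the arm or the gripper's body presses on something with over 40 N, if the wrist force passes 120 N, or if a joint passes its speed limit or range.

## Working session

There is one attempt and no reset: what is moved stays moved. The work goes in short steps, Python scripts to look and compute and a shell command to move; the robot and the scene stay as the last step left them, time stands still between calls to the robot, and variables do not carry over. Pictures are saved under pics/ and viewed, and the job is handed in when it is done.

```bash
mkdir -p pics; python3 - <<'E'
from workcell import state, grab_frame, hold_point_z
import cv2
for n in("scene","top"):
    f=grab_frame(n); cv2.imwrite(f"pics/{n}0.png",f["frame"][:,:,::-1])
    print(n,{k:f[k] for k in f if k!="frame"})
print(state(),hold_point_z)
E
```

```text
scene {'fx': 473.58321080335276, 'fy': 473.58321080335276, 'cx': 322.4741101835857, 'cy': 202.14842208463423, 'k1': -0.030612359148441817, 'view': array([[ 8.64614472e-01,  5.02345964e-01,  9.50508800e-03,
        -5.12949560e+02],
       [ 3.39003081e-01, -5.69304585e-01, -7.48978772e-01,
        -4.28266268e+01],
       [-3.70835173e-01,  6.50800140e-01, -6.62525813e-01,
         1.70765841e+03],
       [ 0.00000000e+00,  0.00000000e+00,  0.00000000e+00,
         1.00000000e+00]])}
top {'fx': 516.236635065326, 'fy': 516.236635065326, 'cx': 324.32817640415203, 'cy': 201.55168021212026, 'k1': -0.1181530767327223, 'view': array([[-2.70207516e-02, -9.99539060e-01, -1.38400609e-02,
         1.03929217e+02],
       [-9.86304280e-01,  2.89113898e-02, -1.62382262e-01,
         5.59482698e+02],
       [ 1.62707549e-01,  9.26282054e-03, -9.86630860e-01,
         1.30570106e+03],
       [ 0.00000000e+00,  0.00000000e+00,  0.00000000e+00,
         1.00000000e+00]])}
{'time_s': 0.1, 'qpos': array([-7.58035695e+01,  1.83478416e+01,  8.96977619e+01, -6.63645567e-04,
        7.20440363e+01, -1.14855915e+00]), 'qvel': array([-0.01567659, -0.1490368 , -0.1448214 , -0.012288  ,  0.00923528,
       -0.12462902]), 'effort': array([ 1.22182814e-04, -4.13331807e+01, -2.32509989e+01,  7.29391258e-02,
        4.21955064e-02, -5.59008072e-05]), 'ee_pos': array([ 152.02642686, -554.08359833,  213.21693014]), 'ee_rot': array([-1.79910365e+02, -1.16593782e-03,  1.53451938e+01]), 'force': array([ 0.36420942,  0.00281104, -0.26099253]), 'torque': array([ 0.02476197, -0.03853171, -0.01318769]), 'gripper_width': 91.23015054877456} -18.8
```

View pics/scene0.png

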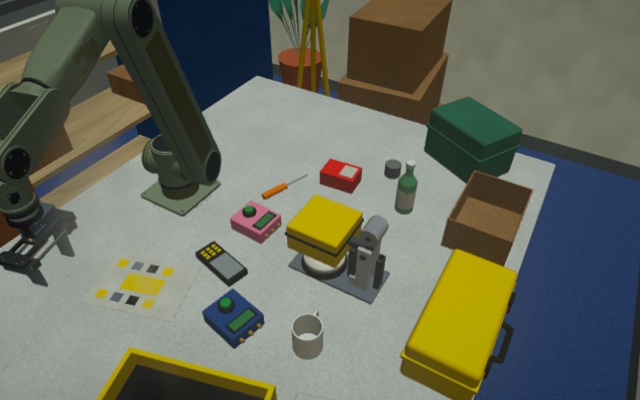

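View pics/top0.png

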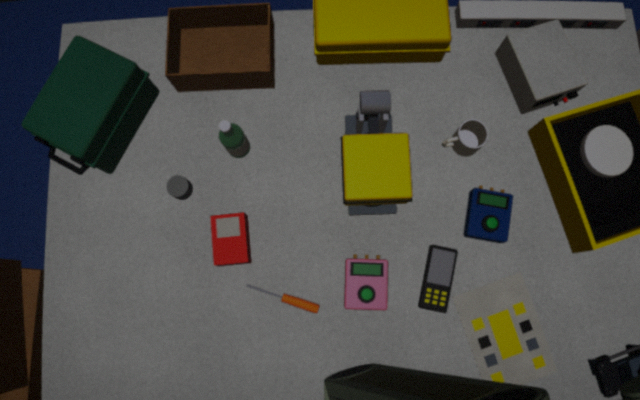

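The hood is the yellow block at top (376,168) and scene (325,225). Lookalikes for the hood are the yellow toolbox at top (382,30), the open yellow tray at (600,170) and the printed sheet at (505,335). For the logger there is the blue one at top (489,215) and a pink decoy at (366,284). I choose the yellow hood on the cheeks and the blue logger, and check both in close crops.

```bash
cat > h.py <<'E'
import numpy as np, cv2
from workcell import grab_frame,state
def pix2w(f,u,v,z):
    K=np.array([[f["fx"],0,f["cx"]],[0,f["fy"],f["cy"]],[0,0,1.]])
    p=cv2.undistortPoints(np.array([[[u,v]]],float),K,np.array([f["k1"],0,0,0,0.]))[0,0]
    V=f["view"];R=V[:3,:3];t=V[:3,3];c=-R.T@t;d=R.T@np.array([p[0],p[1],1])
    return (c+d*(z-c[2])/d[2]).round(1)
def w2pix(f,P):
    V=f["view"];q=V[:3,:3]@np.array(P,float)+V[:3,3];x=q[:2]/q[2];x=x*(1+f["k1"]*(x@x))
    return (x*[f["fx"],f["fy"]]+[f["cx"],f["cy"]]).round(1)
def snap(n,name,box=None,s=1):
    f=grab_frame(n);im=f["frame"][:,:,::-1]
    if box: a,b,c,d=box;im=im[b:d,a:c]
    cv2.imwrite("pics/"+name,cv2.resize(im,None,fx=s,fy=s,interpolation=cv2.INTER_CUBIC));return f
E
python3 - <<'E'
from h import *
import cv2
a=cv2.imread("pics/top0.png");b=cv2.imread("pics/scene0.png")
r=lambda i:cv2.resize(i,None,fx=4,fy=4,interpolation=cv2.INTER_CUBIC)
cv2.imwrite("pics/tc.png",r(a[80:225,330:525]));cv2.imwrite("pics/sc.png",r(b[180:330,200:400]))
E
```

```text
(no output)
```

View pics/tc.png

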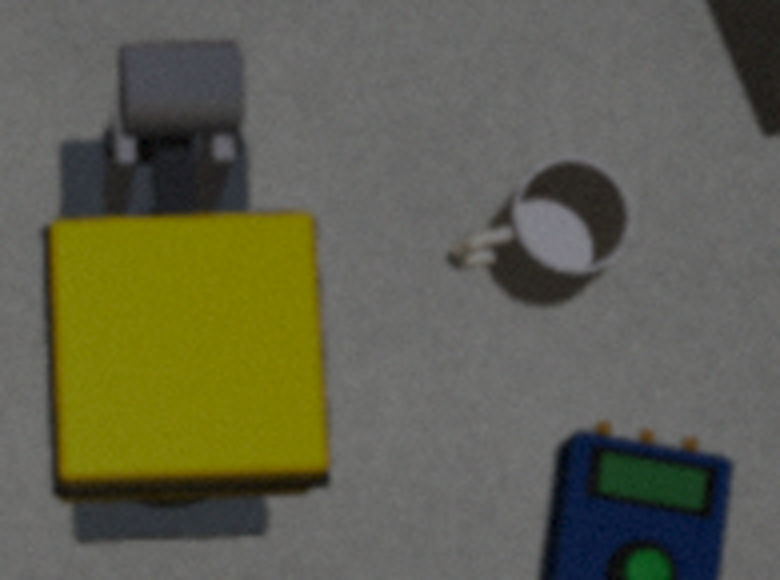

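View pics/sc.png

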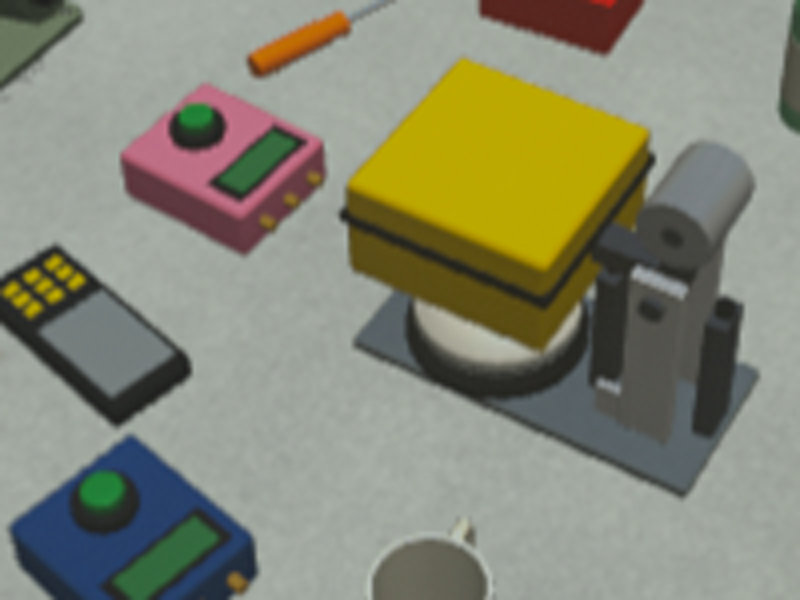

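The crops confirm both: the hood's top corners in the top picture are at about (345.5,199.5), (411.3,197.5), (343,135) and (408.3,133.7). The blue logger's button is at top (492,221) and scene (225.5,302).

```bash
python3 - <<'E'
from h import *
t=grab_frame("top");s=grab_frame("scene")
C=[pix2w(t,*p,195) for p in[(345.5,199.5),(411.3,197.5),(343,135),(408.3,133.7)]]
for c in C:print(c)
m=np.mean(C,0);print("mid",m, "xdir",(C[2]+C[3]-C[0]-C[1])/2,"ydir",(C[0]+C[2]-C[1]-C[3])/2)
for p in[(316.5,195),(362.5,211),(286.5,232)]: print("scene corners",pix2w(s,180+0*p[0] if 0 else p[0],p[1],195))
for z in(55,60,65,70,75):print(z,pix2w(t,492,220.8,z),pix2w(s,225.5,302.5,z))
for n,p in dict(ctrl_t=(443,247),ctrl_b=(432,311)).items():print(n,pix2w(t,*p,27))
# base plate corners z=12
for p in[(80,540),(266,533),(62,142)]:print("plate",pix2w(t,330+p[0]/4,80+p[1]/4,12))
print("logger TL/TR",pix2w(t,330+565/4,80+437/4,50),pix2w(t,330+732/4,80+460/4,50))
print("bottle",pix2w(t,237,150,0), "mug", pix2w(t,330+545/4,80+290/4,0))
E
```

```text
[541.1  37.3 195. ]
[ 541.3 -116.4  195. ]
[697.   37.9 195. ]
[ 695.8 -118.   195. ]
mid [618.8 -39.8 195. ] xdir [155.2  -0.5   0. ] ydir [  0.5 154.8   0. ]
scene corners [551.3  33.5 195. ]
scene corners [699.2  40.4 195. ]
scene corners [ 560. -140.  195.]
55 [ 497.1 -347.8   55. ] [ 484.5 -334.5   55. ]
60 [ 496.5 -346.2   60. ] [ 487.4 -337.1   60. ]
65 [ 495.9 -344.6   65. ] [ 490.3 -339.7   65. ]
70 [ 495.3 -343.    70. ] [ 493.2 -342.3   70. ]
75 [ 494.8 -341.4   75. ] [ 496.1 -344.8   75. ]
ctrl_t [ 435.2 -220.4   27. ]
ctrl_b [ 270.4 -182.4   27. ]
plate [529.4  20.8  12. ]
plate [ 530.5 -103.9   12. ]
plate [807.7  23.3  12. ]
logger TL/TR [ 583.1 -300.2   50. ] [ 564.5 -411.7   50. ]
bottle [721.9 326.9   0. ] mug [ 696.  -308.3    0. ]
```

The stand sits at about (619.5, -40) with yaw ≈ 0. The top corners and the plate agree to within 3 mm, and the plate length checks at 278 against 280 mm. The hood's front edge is then at (539, -40, 105). The button top is at about (494.5, -342.5, 71). First I shut the fingers and turn the yaw to 0, then travel to the front of the hood.

```bash
python3 -m creep '[[1,0,0,-20,0,0,7.7],[1,0,0,-20,0,0,7.6],[1,22,-45,-10,0,0,0],[1,22,-45,0,0,0,0],[1,22,-45,0,0,0,0]]' 20
```

```text
time_s: 0.82
ee_pos: [218.5, -418.0, 263.9]
ee_rot: [-180.0, -0.0, 0.0]
force: [0.9, -0.3, -0.2]
gripper_width: 44.3
```

```bash
python3 -m creep '[[1,22,-48,0,0,0,0],[1,22,-48,0,0,0,0],[1,22,-48,0,0,0,0],[1,22,-48,0,0,0,0],[1,22,-48,0,0,0,0]]'; python3 -m creep '[[1,22,-48,0,0,0,0],[1,22,-48,0,0,10,0],[1,0,-42,0,0,10,0],[1,0,0,0,0,10,0],[1,0,0,0,0,10,0]]'
```

```text
time_s: 1.45
ee_pos: [328.2, -177.8, 264.0]
ee_rot: [180.0, -0.0, 0.0]
force: [1.4, 0.3, -0.5]
gripper_width: 0.5
time_s: 2.08
ee_pos: [371.5, -40.4, 264.6]
ee_rot: [179.9, -40.4, 0.3]
force: [0.5, 0.9, -1.3]
gripper_width: 0.5
```

```bash
python3 -m creep '[[1,0,0,0,0,7.5,0],[1,0,0,0,0,7,0],[1,-12.5,0,49,0,0,0],[1,-12.5,0,49,0,0,0],[1,-12.5,0,49,0,0,0]]'; python3 - <<'E'
from h import *
print(state()["ee_pos"],state()["qpos"],state()["force"])
snap("scene","s1.png",(100,60,420,330),2.4)
E
```

```text
time_s: 2.7
ee_pos: [427.3, -22.3, 212.2]
ee_rot: [-176.5, -52.3, 0.1]
force: [0.4, 0.4, 0.6]
gripper_width: 0.3
[427.30120546 -22.26812981 212.22020324] [-18.81567458 -11.75321665 144.71052128  98.89353728  18.50189808
 -21.42783117] [0.4471651  0.43354996 0.5915786 ]
```

View pics/s1.png

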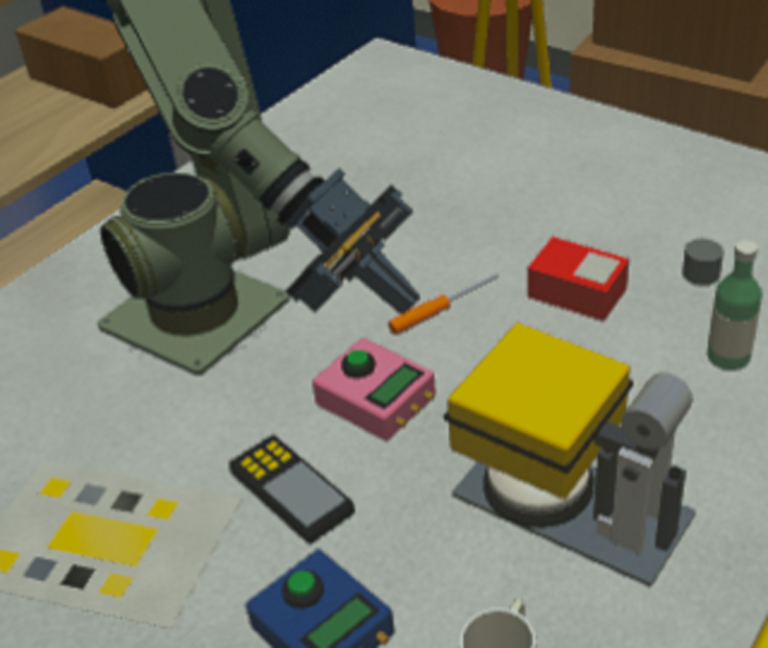

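The wrist is close to its singularity, and the elbow is near its limit when approaching from the front. I'll come in from the right (-y) side instead, with the tool pointing +y, to lift the underside near the front right corner. First I back up and out to the right.

```bash
python3 -m creep '[[1,24,40,-18,0,0,0],[1,24,45,-18,0,0,0],[1,0,45,0,0,0,0],[1,0,45,0,0,0,0],[1,0,45,0,0,0,0]]'; python3 -m creep '[[1,0,0,0,7.9,0,-6.1],[1,0,0,0,7.9,0,-6.1],[1,0,0,0,7.9,0,-6.1],[1,0,0,0,7.9,0,-6.1],[1,0,0,0,7.9,0,-6.1]]';python3 - <<'E'
from h import *
s=state();print(s["ee_pos"],s["ee_rot"],s["qpos"])
E
```

```text
time_s: 3.38
ee_pos: [440.6, -235.1, 260.0]
ee_rot: [-176.4, -52.7, 0.1]
force: [1.1, 0.7, 0.5]
gripper_width: 0.7
time_s: 4.0
ee_pos: [440.2, -234.2, 259.4]
ee_rot: [-178.0, -54.1, 51.5]
force: [-0.0, 1.4, -0.7]
gripper_width: 0.4
[ 440.16550562 -234.23429411  259.38858978] [-178.01498331  -54.11663297   51.53636223] [-59.56761452  19.14306744 103.02774765  48.02823232  87.83613594
 -37.62358059]
```

```bash
cat >> h.py <<'E'
from scipy.spatial.transform import Rotation as Ro
def plan(pos,rpy,p0=None,r0=None):
    s=state(); p0=s["ee_pos"] if p0 is None else p0; R0=Ro.from_euler('xyz',s["ee_rot"] if r0 is None else r0,degrees=True)
    R1=Ro.from_euler('xyz',rpy,degrees=True)
    print("shift tool(now)",R0.inv().apply(np.array(pos)-p0).round(1),"shift tool(target)",R1.inv().apply(np.array(pos)-p0).round(1),"rotvec",np.degrees((R0.inv()*R1).as_rotvec()).round(1))
E
python3 -c "
from h import *
plan((552,-210,150),(180,-70,90))"
```

```text
shift tool(now) [-36.7  77.2 133.3] shift tool(target) [-94.5 111.8  60.2] rotvec [ 32.1  14.9 -18.3]
```

```bash
python3 -m creep '[[1,0,0,0,8,3.7,-4.6],[1,0,0,0,8,3.7,-4.6],[1,0,0,0,8,3.7,-4.6],[1,0,0,0,8,3.7,-4.6],[1,0,0,0,0,0,0]]'; python3 -c "
from h import *
plan((552,-210,150),(180,-70,90));print(state()['qpos'])"
```

```text
time_s: 4.62
ee_pos: [442.2, -233.8, 257.7]
ee_rot: [180.0, -69.8, 89.8]
force: [-0.5, -0.8, 0.0]
gripper_width: 0.2
shift tool(now) [-92.8 109.7  59.9] shift tool(target) [-93.1 109.8  59.2] rotvec [ 0.2  0.2 -0.1]
[-52.15468152  37.42796418  83.6291694   40.53212785 117.06091764
 -53.63356908]
```

```bash
python3 -m creep '[[1,-23,27.5,15,0,0,0],[1,-23,27.5,15,0,0,0],[1,-23,27.5,15,0,0,0],[1,-23,27.5,15,0,0,0],[1,0,0,0,0,0,0]]'; python3 - <<'E'
from h import *
plan((552,-150,85),(180,-70,90));print(state()['qpos'])
snap("scene","s2.png",(150,100,420,330),2.8)
E
```

```text
time_s: 5.25
ee_pos: [552.0, -208.7, 152.7]
ee_rot: [179.7, -69.8, 90.0]
force: [-0.4, -0.6, -0.3]
gripper_width: 0.2
shift tool(now) [-43.3  -0.4  78.4] shift tool(target) [-43.5   0.   78.3] rotvec [ 0.3  0.2 -0. ]
[-44.4641217   47.93460814  78.58134512  45.33855896 108.66449251
 -52.59757747]
```

View pics/s2.png

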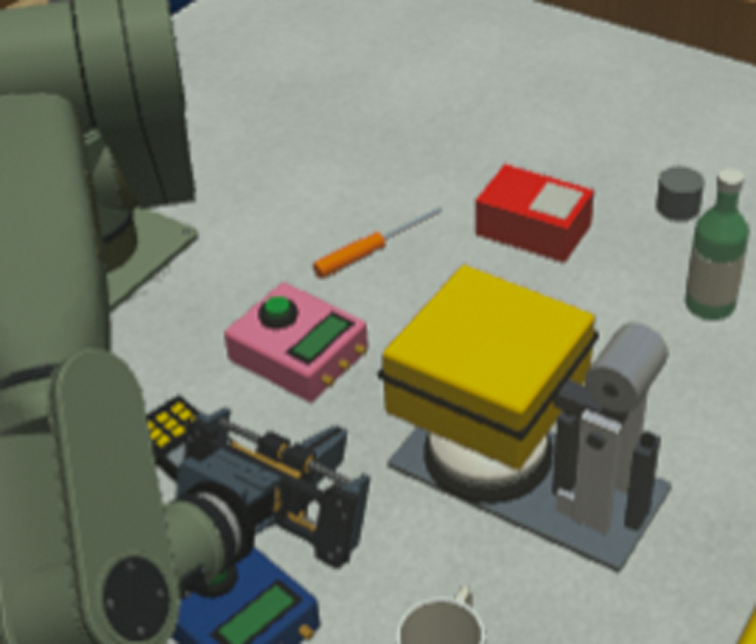

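The gripper is right of the hood, with its closed fingers at about crop (340,440). The hood is lowered and nothing has been moved. Next I lower the tool and check the tip height before going under.

```bash
python3 -m creep '[[1,-14.5,0,20,0,0,0],[1,-14.5,0,29,0,0,0],[1,-14.5,0,29,0,0,0],[1,0,0,0,0,0,0]]'; python3 - <<'E'
from h import *
s=state();print(s["force"]);plan((552,-97,74),(180,-70,90))
f=snap("scene","s3.png",(220,180,420,330),3.9);print(w2pix(f,s["ee_pos"]),w2pix(f,(539.5,-120,105)),w2pix(f,(539.5,-120,195)))
f=snap("top","t3.png",(330,100,520,240),4);print(w2pix(f,s["ee_pos"]),w2pix(f,(539.5,-120,195)))
E
```

```text
time_s: 5.8
ee_pos: [551.8, -150.5, 87.0]
ee_rot: [179.3, -69.9, 90.3]
force: [0.1, 0.2, 1.5]
gripper_width: 0.4
[0.1400362  0.24913311 1.54770751]
shift tool(now) [ 6.2 -0.1 54.8] shift tool(target) [ 6.1  0.2 54.8] rotvec [0.4 0.1 0.1]
[283.6 260. ] [285.7 247.3] [284.3 224.8]
[418.  200.3] [412.9 198.2]
```

View pics/s3.png

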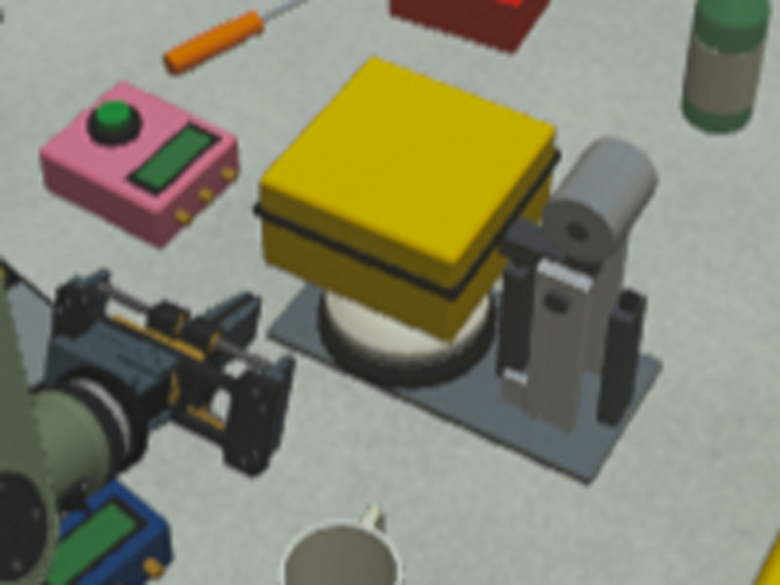

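View pics/t3.png

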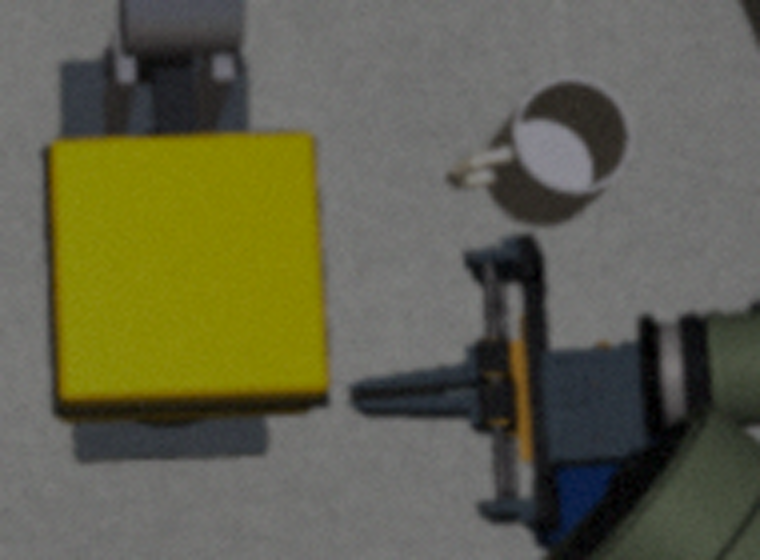

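The tip is at top crop (352,398), i.e. pixel (418,199.5), which matches the measured TCP. The hood's lower front corner is at scene crop (265,265) against the predicted (256,262). The mug is clear of the gripper body. Now I go under the hood corner.

```bash
python3 -m creep '[[1,3,0,20,0,0,0],[1,3,0,20,0,0,0],[1,0,0,15,0,0,0],[1,0,0,0,0,0,0]]'; python3 - <<'E'
from h import *
s=state();print(s["force"],s["ee_rot"],s["qpos"])
# arc for TCP so as to follow the edge; tool-frame world up = 
h=np.array([759.5,150.])
p0=s["ee_pos"][[0,2]]-h
R=Ro.from_euler('xyz',s["ee_rot"],degrees=True)
q=None
for th in np.arange(0,1.01,.1):
    c,sn=np.cos(th),np.sin(th)
    p=np.array([c*p0[0]+sn*p0[1], -sn*p0[0]+c*p0[1]])
    if q is not None: print(round(th,1),(p+h).round(0),R.inv().apply([p[0]-q[0],0,p[1]-q[1]]).round(1))
    q=p
E
```

```text
time_s: 6.4
ee_pos: [553.3, -95.7, 72.7]
ee_rot: [179.1, -69.9, 90.7]
force: [0.2, 0.3, -0.0]
gripper_width: 0.5
[ 0.22519909  0.32525352 -0.01373093] [179.07222892 -69.93076326  90.67886639] [-37.64314465  48.96534674  92.28359207  48.57462008  95.10505871
 -60.36062282]
0.1 [547.  94.] [19.7 -6.6 -7.2]
0.2 [542. 115.] [20.2 -4.4 -7.4]
0.3 [540. 137.] [20.6 -2.3 -7.5]
0.4 [539. 159.] [20.7 -0.1 -7.6]
0.5 [541. 181.] [20.6  2.1 -7.5]
0.6 [546. 203.] [20.3  4.3 -7.4]
0.7 [552. 224.] [19.8  6.4 -7.2]
0.8 [560. 244.] [19.1  8.5 -6.9]
0.9 [571. 263.] [18.2 10.5 -6.6]
1.0 [583. 282.] [17.1 12.4 -6.2]
```

```bash
python3 -m creep '[[1,6,-1,-2.2,0,0,0],[1,10,-2,-3.6,0,0,0],[1,10,-2,-3.7,0,0,0],[1,10,-2,-3.7,0,0,0],[1,10,-1,-3.7,0,0,0]]'; python3 - <<'E'
from h import *
s=state();print(s["force"],s["ee_rot"],s["torque"])
snap("scene","s4.png",(220,150,420,330),3.2)
E
```

```text
time_s: 7.02
ee_pos: [545.6, -97.8, 122.7]
ee_rot: [178.7, -69.8, 90.9]
force: [2.0, -0.7, -3.3]
gripper_width: 0.2
[ 1.95633775 -0.68461706 -3.32116116] [178.6738365  -69.81654617  90.89480755] [-1.04175218 -0.10461142 -0.28257812]
```

View pics/s4.png

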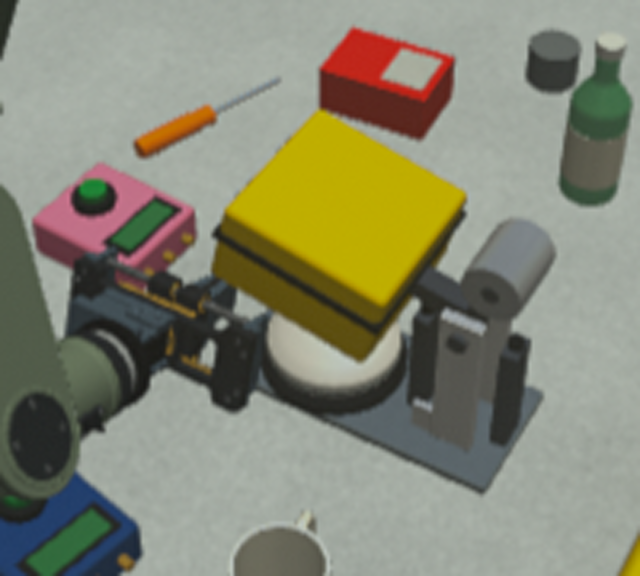

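The hood is lifting smoothly, about 0.2 rad so far, with roughly 3 N at the contact. I continue along the arc.

```bash
python3 -m creep '[[1,14,-2,-5.0,0,0,0],[1,14,-1,-5.0,0,0,0],[1,14,-0.5,-5.0,0,0,0],[1,14,0.5,-5.0,0,0,0],[1,14,1,-5.0,0,0,0]]';  python3 -m creep '[[1,14,2,-5,0,0,0],[1,14,2.5,-5,0,0,0],[1,12,3,-4.3,0,0,0]]'; python3 - <<'E'
from h import *
s=state();print(s["force"],s["ee_rot"],s["torque"])
snap("scene","s5.png",(220,130,420,330),3)
E
```

```text
time_s: 7.7
ee_pos: [542.7, -96.5, 197.5]
ee_rot: [178.8, -69.9, 90.8]
force: [0.9, -0.2, -1.5]
gripper_width: 0.5
time_s: 8.07
ee_pos: [550.1, -96.2, 240.0]
ee_rot: [178.8, -69.9, 90.9]
force: [-0.6, -0.3, -0.1]
gripper_width: 0.4
[-0.62194527 -0.33193801 -0.09496612] [178.77294288 -69.90636906  90.89193438] [-0.59386515 -0.08138793  0.06398771]
```

View pics/s5.png

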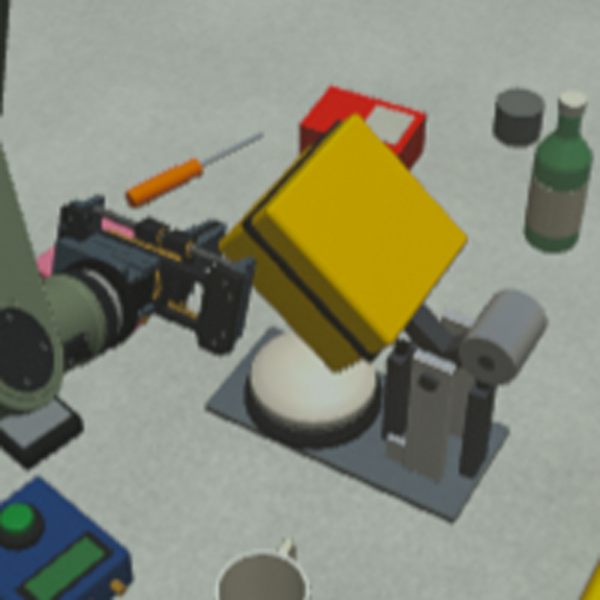

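The hood stands at about 0.75 rad, right at balance, with the force near zero. I carry on a little past it.

```bash
python3 -m creep '[[1,12,5,-4.3,0,0,0],[1,12,5.5,-4.3,0,0,0],[1,11,6,-4,0,0,0],[1,11,6,-4,0,0,0],[1,0,0,0,0,0,0]]'; python3 - <<'E'
from h import *
s=state();print(s["force"],s["ee_rot"],s["torque"])
snap("scene","s6.png",(220,110,420,310),3)
E
```

```text
time_s: 8.75
ee_pos: [572.9, -96.3, 288.6]
ee_rot: [178.5, -69.8, 91.2]
force: [0.3, 0.4, -0.2]
gripper_width: 0.5
[ 0.30613543  0.37901231 -0.24009304] [178.46914603 -69.80912957  91.16021924] [-0.49493992 -0.12106119  0.017547  ]
```

View pics/s6.png

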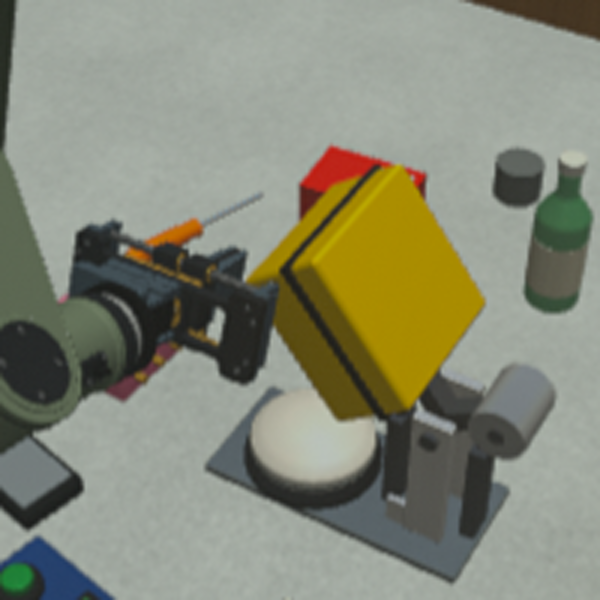

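```bash
python3 -m creep '[[1,0,0,0,0,0,0],[1,0,0,0,0,0,0],[1,0,0,0,0,0,0],[1,0,0,0,0,0,0],[1,0,0,0,0,0,0]]'; python3 -m creep '[[1,0,-20,0,0,0,0],[1,0,-20,0,0,0,0],[1,0,-20,-20,0,0,0],[1,0,0,-20,0,0,0],[1,0,0,-20,0,0,0]]'; python3 - <<'E'
from h import *
s=state();print(s["force"],s["ee_rot"],s["torque"],s["qpos"])
snap("scene","s7.png",(220,110,420,310),3)
E
```

```text
time_s: 9.43
ee_pos: [572.2, -96.3, 287.7]
ee_rot: [178.8, -69.9, 90.8]
force: [0.4, 0.1, -0.1]
gripper_width: 0.2
time_s: 10.05
ee_pos: [511.6, -152.9, 308.3]
ee_rot: [178.8, -69.9, 90.8]
force: [-0.5, 0.4, 0.6]
gripper_width: 0.4
[-0.45549654  0.40179453  0.62338315] [178.8056407  -69.86871446  90.80601777] [-0.58818286 -0.11550844 -0.00587583] [-43.54630175  33.80381803  82.63117083  49.12074445 114.90222498
 -44.29517451]
```

View pics/s7.png

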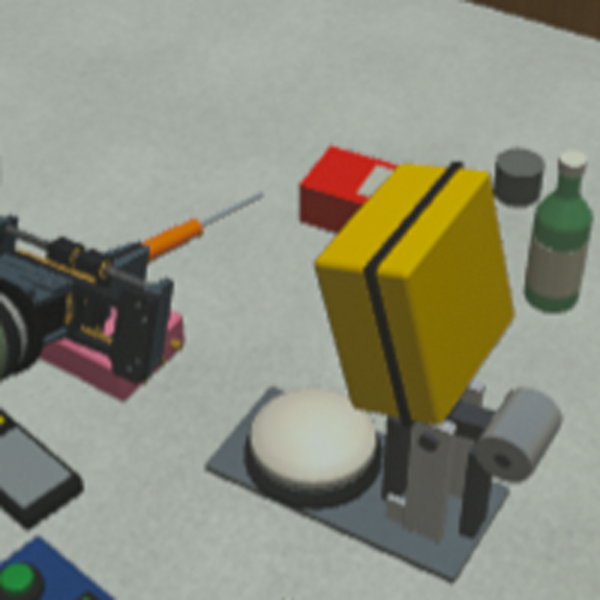

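The hood stands on or near its rear stop, with the finger clear of it at crop (150,300). The white antenna is still on its disc. Next I turn the tool down and move above the blue logger's button.

```bash
python3 -m creep '[[1,0,0,-30,0,-10,0],[1,0,0,-30,0,-10,0],[1,0,0,0,0,-10,0],[1,0,0,0,0,-10,0],[1,0,0,0,0,-10,0]]'; python3 -m creep '[[1,0,0,0,0,-10,0],[1,0,0,0,0,-10,0],[1,-25,0,20,0,0,0],[1,-25,0,30,0,0,0],[1,0,0,0,0,0,0]]'; python3 - <<'E'
from h import *
s=state();print(s["force"],s["qpos"]);plan((494.5,-342.5,110),(180,0,90))
t=snap("top","t8.png",(330,80,525,260),4);f=snap("scene","s8.png",(180,110,420,350),2.5)
E
```

```text
time_s: 10.72
ee_pos: [511.4, -206.5, 333.9]
ee_rot: [179.5, -19.5, 89.9]
force: [-0.9, 0.3, 0.4]
gripper_width: 0.5
time_s: 11.35
ee_pos: [510.1, -256.2, 280.8]
ee_rot: [179.9, -0.1, 89.6]
force: [0.8, -0.2, 1.2]
gripper_width: 0.7
[ 0.76219224 -0.23831366  1.20732847] [-27.87973728  15.97864624  83.39498059   0.09737051  80.55054965
 -27.54148978]
shift tool(now) [-86.5 -15.4 170.7] shift tool(target) [-86.3 -15.6 170.8] rotvec [ 0.1 -0.  -0.4]
```

View pics/t8.png

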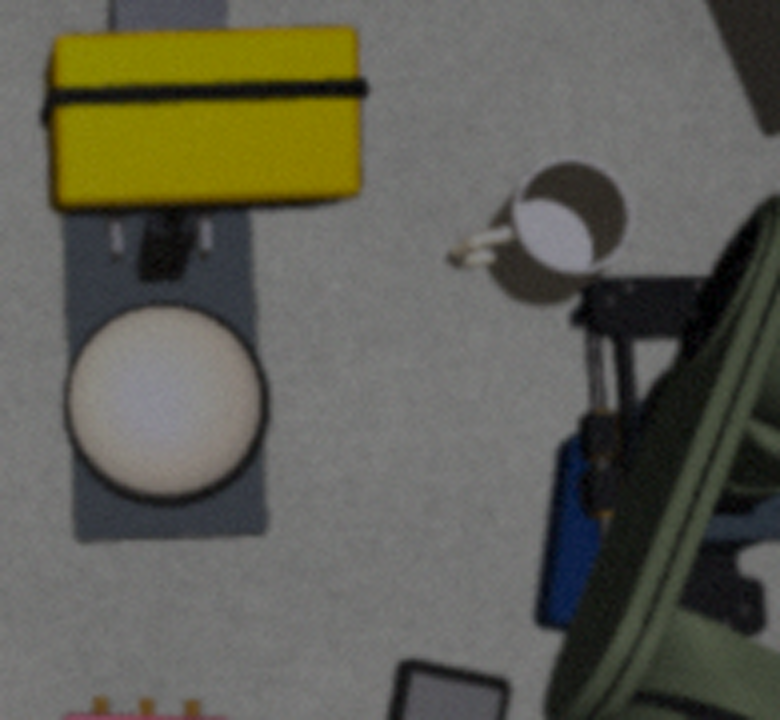

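View pics/s8.png

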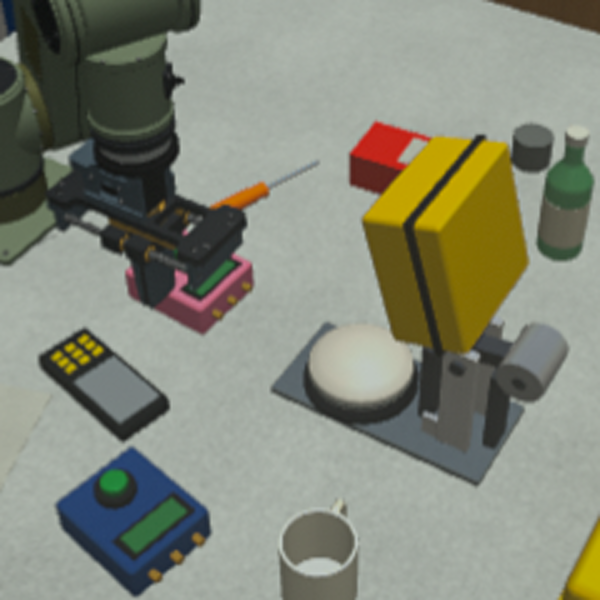

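The hood is raised at about 1.3 rad with nobody touching it. The antenna and the mug (top crop (560,230)) are where they were. The button is at scene crop (115,483), i.e. pixel (226,303), unchanged. I move above it.

```bash
python3 -m creep '[[1,-22,-4,20,0,0,0],[1,-22,-4,50,0,0,0],[1,-21,-4,50,0,0,0],[1,-21,-3.5,50,0,0,0],[1,0,0,0,0,0,0]]'; python3 - <<'E'
from h import *
s=state();print(s["force"],s["ee_pos"])
snap("scene","s9.png",(160,200,320,360),4)
snap("top","t9.png",(440,150,540,250),6)
E
```

```text
time_s: 12.08
ee_pos: [495.1, -342.0, 111.0]
ee_rot: [179.9, -0.1, 89.6]
force: [-0.1, 0.5, -0.5]
gripper_width: 0.5
[-0.1400796   0.46076952 -0.54284974] [ 495.0986583  -341.98637127  110.9647045 ]
```

View pics/s9.png

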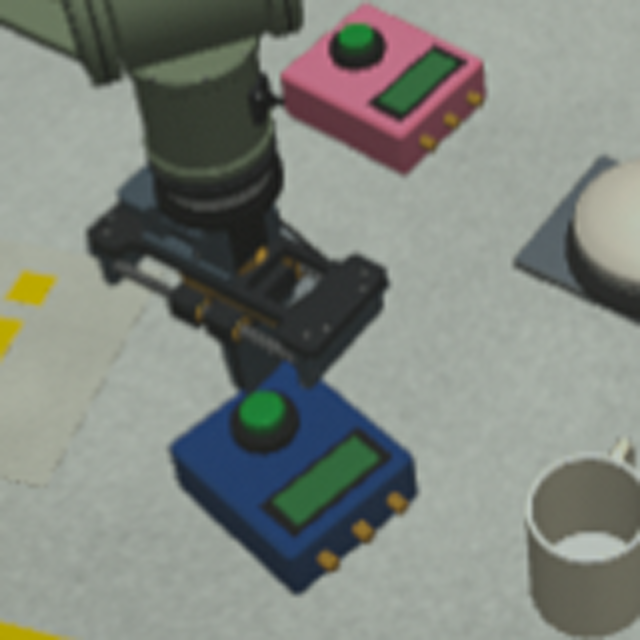

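The closed fingertips are at crop (250,385), above the blue logger's green button at (263,408). That fits a TCP 40 mm above it. I descend in small steps and watch the force.

```bash
python3 -m creep '[[1,0,0,15,0,0,0],[1,0,0,15,0,0,0],[1,0,0,5,0,0,0],[1,0,0,0,0,0,0]]'; python3 -m creep '[[1,0,0,3,0,0,0],[1,0,0,0,0,0,0]]';python3 -m creep '[[1,0,0,3,0,0,0],[1,0,0,0,0,0,0]]'
```

```text
time_s: 12.68
ee_pos: [496.8, -342.6, 78.0]
ee_rot: [179.6, 0.1, 89.7]
force: [-0.3, 0.4, 0.0]
gripper_width: 0.2
time_s: 12.92
ee_pos: [497.0, -342.9, 75.5]
ee_rot: [179.6, 0.1, 89.7]
force: [-0.5, -0.4, -1.0]
gripper_width: 0.4
time_s: 13.18
ee_pos: [497.0, -343.0, 72.4]
ee_rot: [179.6, 0.1, 89.7]
force: [-0.5, 0.8, -0.3]
gripper_width: 0.3
```

```bash
python3 -m creep '[[1,0,0,2,0,0,0],[1,0,0,0,0,0,0]]'; python3 -m creep '[[1,0,0,2,0,0,0],[1,0,0,0,0,0,0]]';python3 -m creep '[[1,0,0,2,0,0,0],[1,0,0,0,0,0,0]]'
```

```text
time_s: 13.42
ee_pos: [497.1, -343.0, 70.7]
ee_rot: [179.6, 0.1, 89.7]
force: [-0.4, 0.3, 1.5]
gripper_width: 0.3
time_s: 13.68
ee_pos: [497.1, -343.0, 68.6]
ee_rot: [179.6, 0.1, 89.7]
force: [-0.1, 0.1, 3.7]
gripper_width: 0.1
time_s: 13.92
ee_pos: [497.1, -343.0, 66.6]
ee_rot: [179.6, 0.1, 89.7]
force: [-0.9, 0.4, 4.4]
gripper_width: 0.1
```

Contact came at about z = 72, and the force is now rising with the spring. I press on to the stop.

```bash
python3 -m creep '[[1,0,0,1.5,0,0,0],[1,0,0,0,0,0,0]]'; python3 -m creep '[[1,0,0,1.5,0,0,0],[1,0,0,0,0,0,0],[1,0,0,0,0,0,0]]'
```

```text
time_s: 14.18
ee_pos: [497.1, -343.0, 66.2]
ee_rot: [179.6, 0.1, 89.7]
force: [-2.5, 1.7, 10.1]
gripper_width: 0.6
time_s: 14.55
ee_pos: [497.2, -343.0, 66.1]
ee_rot: [179.5, 0.2, 89.7]
force: [-4.5, 2.8, 17.5]
gripper_width: 0.3
```

It has bottomed out: z stays at 66.1 while the force rises to 17 N, about 6 mm of travel. I hold briefly, release, back up and check.

```bash
python3 -m creep '[[1,0,0,0,0,0,0],[1,0,0,0,0,0,0],[1,0,0,-8,0,0,0],[1,0,0,-20,0,0,0],[1,0,0,-40,0,0,0]]'; python3 -m creep '[[1,0,0,-50,0,0,0],[1,0,0,-50,0,0,0],[1,0,0,0,0,0,0],[1,0,0,0,0,0,0]]'; python3 - <<'E'
from h import *
s=state();print(s["force"],s["ee_pos"],s["qvel"].round(1))
snap("scene","s10.png"); snap("top","t10.png")
E
```

```text
time_s: 15.18
ee_pos: [495.4, -341.8, 129.7]
ee_rot: [179.8, -0.1, 89.7]
force: [-0.7, -1.2, 0.9]
gripper_width: 0.4
time_s: 15.68
ee_pos: [495.4, -342.1, 230.1]
ee_rot: [179.7, 0.0, 89.7]
force: [0.4, -0.5, 0.3]
gripper_width: 0.2
[ 0.37311    -0.46371392  0.33275439] [ 495.38026127 -342.11323332  230.14026725] [-0.   1.   1.3 -0.1  0.1  0. ]
```

View pics/s10.png

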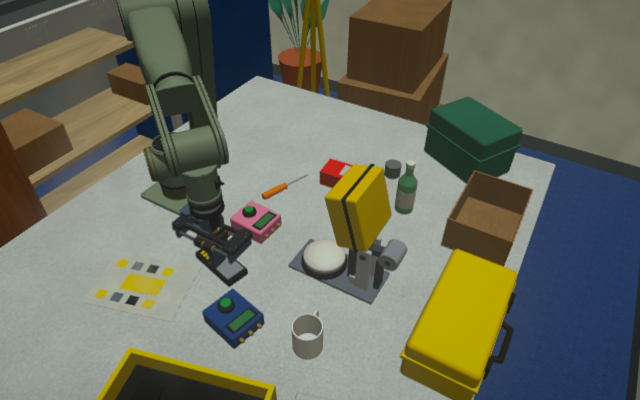

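View pics/t10.png

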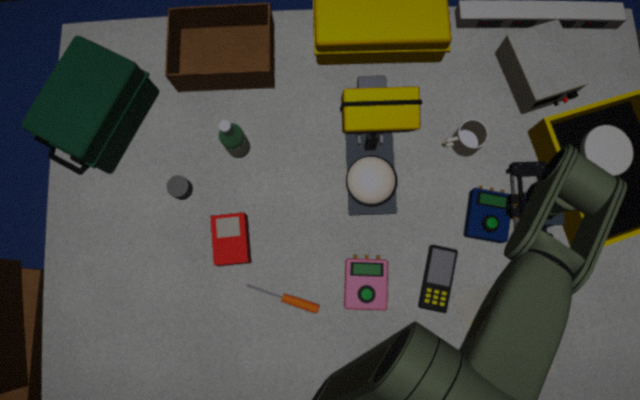

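The hood is up (top (382,108), scene (360,205)). The antenna is on its disc at top (372,180). The bottle, mug, carton, battery, driver and controller are all at their first pixels. The button is out at scene (226,303), and the arm is clear above it. I hand in.

```bash
python3 -m creep '[[1,0,0,0,0,0,0],[1,0,0,0,0,0,0],[1,0,0,0,0,0,0]]'; python3 -c "
from workcell import job_done
print(job_done())"
```

```text
time_s: 16.15
ee_pos: [495.8, -342.5, 231.1]
ee_rot: [179.6, 0.1, 89.7]
force: [-0.5, 0.8, 0.8]
gripper_width: 0.6
the job is handed in; nothing more can be done
None
```

I raised the yellow hood, then pressed and released the green start button on the blue logger. The job was handed in at about 16 s of the 53 s allowed; the hand-in reports no verdict.

- **Hood:** My first approach, from the front, ran close to the arm's wrist and elbow limits, so I lifted the hood from the right under its front corner with the closed fingers. Contact force read about 3 N on the way up. Past balance, the hood swung on by itself. Its angle and speed could not be read directly. In the last pictures it stands at its rear stop, about 1.3 rad by eye, with no finger on it. I planned the push at about 0.8 rad/s or less.
- **Button:** Contact came at about z = 72 mm and it bottomed at 66.1 mm, with the force rising to 17 N. I held it there for more than 0.3 s, then let go. In the last picture it is out again.
- **Other things:** By eye, the antenna and the other listed loose things are at the same pixels as at the start, to within picture accuracy. The arm ended clear, about 160 mm above the button.
- **Checks that disagreed:** While pressing, the fingers were about 2.5 mm in x off the measured button centre, still well on the 30 mm face. The two cameras' estimates of the button differed by about 2 mm, within the calibration. No check failed.

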